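# Square up a pile of carving blanks in the gluing corner

### The arm

A 6-joint arm with a two-finger parallel gripper is mounted at the origin on the work surface. World frame = base frame: x ahead of the robot, y to its left, z up, the work surface at z = 0. Lengths are in m, angles in rad, forces in N, time in s.
With the tool pointing down it reaches from about 0.375 to 0.9 m from the base axis. Payload 3.1 kg.
Tool frame: the origin (TCP) lies on the centre line of the jaws, within the pads' length; the fingertips stand 8 mm ahead of it and the grasp point (between the pads) lies 11 mm behind it; z points along the fingers, y is the line along which they close (so a half turn about z gives the same grasp; the last joint's range is limited). The gripper opens to 87 mm and grips with 3 to 60 N. Pads are 19 mm wide; open, the fingers measure 117 mm over their backs; the gripper's body (75 mm by 190 mm) begins 51 mm behind the grasp point.
Start: joints at [1.028, 0.527, 1.433, -0, 1.181, -0.178], TCP at [0.223, 0.584, 0.231] pointing down, gripper open.
Joint ranges: [-3.08, 3.08], [-0.75, 2.2], [0.22, 2.44], [-1.43, 4.57], [0, 2.65], [-2.85, 2.85]. Speed limits (rad/s): [2.79, 2.79, 3.14, 3.14, 3.14, 3.14].

### API

Orientations are given as a unit quaternion [x, y, z, w].
In Python, from rig import robot gives the robot as it stands. The module is installed in compiled form; this text tells all that it offers.
- The arm moves only by the tool send_rows, never from a script. Its argument "increments" is one flat list of numbers, 7 for each row, row after row: the turn, a rotation vector about the world's x, y, z in rad, then the shift along the world's x, y, z in cm, then the opening, from 0 (shut) to 1 (fully open). A call has 1 to 20 rows; each row shifts and turns the commanded pose from where the row before left it; what a row does not reach is not made up. A row lasts 1/12 s, in which the tool goes at most 41.7 mm and 7.16 degrees, less where a joint would pass 70% of its speed; a pose out of reach is approached as far as the arm can. A call is refused whole if a number of a shift passes 4.17 or a number of a turn 0.125, either way. A call with a gripper value outside its range is refused whole. The fingers move at their own pace and stop on an object; "newtons" is the grip in N (left out, the last holds). Time passes only in rows, so rows that do not move let the fingers close. It gives the time, the measured TCP pose, the force, the opening and the grip force at its end, in the units of the state.
- robot.get_obs(): the state, without advancing time (a new reading comes with each control period).
- robot.camera(name): name is "scene" or "top"; returns a dict with "image" (400x640x3 uint8, red, green, blue), "range_z" (400x640 float32, m along the optical axis (not along the pixel's ray), 0 where there is no reading), "fx", "fy", "cx", "cy" (pixels), "R" (3x3) and "t" (3): a world point X has camera coordinates R X + t. Camera axes: x right, y down, z forward; pixel columns grow to the right and rows downward; lengths in m; the calibration is good to about 2 mm. A picture is of the moment at which its call begins.
- robot.hand_in(): hands the job in; it is judged then, once.
The state is a dict: "time": time; "q": joint angles; "joint_velocities": joint speeds; "joint_torque": joint torques, N m; "position": TCP position; "tool_rot": TCP orientation; "ft_force": force on the tool from outside, world axes, zero at the start; "moment": the same for the moment, N m; "grip_width": finger opening in m; "grip_force": force on a finger pad.
Only numpy, scipy, OpenCV 4.12 (cv2) and the standard library are available. Lean on these libraries where they do the work, as an engineer would, in place of code of your own. Each camera call takes 0.05 s, during which the arm holds its last target. There are 200 camera calls.

### The job

Two light-wood carving blanks lie askew on top of each other in the gluing corner. Find the matching light-wood blank on the bench, set it down gently on top of them (do not let it fall), lengthwise like the others, and push the pile home so that all three blanks lie flat, flush over one another and snug against both metal fences. Leave the dark walnut blank, the mallet and the wax tin where they are.

Things in the scene. Friction and masses are not known exactly. Their poses are not given: they have to be found in the camera images.
- jig: gluing corner, fixed (place and heading vary): white base 160 (x) by 250 (y) by 12 mm, two aluminium fences 46 mm tall on it (tops 58 mm above the bench), open at -x and -y. Origin: centre of the base's underside, at bench height. Long fence along all of y: inner face x = +45 mm, outer +65. Short fence along x from -80 to +45: inner face y = +90, outer +110
- corner (a point): inner corner where the two fences meet, on the top of the white base (jig x +45, y +90, z +12 mm). A blank snug against both fences lies with its length along the jig's y and its centre at jig x +15, y +10 mm
- blank_low: lower light-wood blank in the pile, a flat rigid board 60 (x) by 160 (y) by 18 mm (z), about 0.11 kg; origin at the centre of its underside. It starts flat on the white base, about 24 to 34 mm short of the long fence and 18 to 35 mm short of the short fence, slightly turned (up to 0.1 rad)
- blank_mid: second light-wood blank, same size, starts flat on blank_low, up to 8 mm off it in x and y and turned up to 0.08 rad against it; origin at the centre of its underside
- blank_loose: the matching light-wood blank, same size, lying flat by itself on the bench to the robot's right; origin at the centre of its underside, its 160 mm length along its y
- blank_walnut: dark-brown walnut blank of the same size, lying flat on the bench to the robot's right, in front of or behind the loose light one: a bystander; origin at the centre of its underside
- mallet: wooden mallet lying on the bench at the robot's left, a bystander: head 68 mm in diameter and 110 mm long, handle 22 mm in diameter; 280 mm long along its x; origin at bench height under the axis, 20 mm on the handle side of the head
- wax_tin: round tin 90 mm in diameter, 60 mm tall, standing beyond the work, a bystander; origin at the centre of its underside
Things that resemble listed ones, but are neither listed nor needed, are in the scene too. Leave any yellow look-alike of the blank_mid alone. Leave any green look-alike of the blank_low alone.

How it is judged:
At the end, for the whole second after the job is handed in: the three light blanks lie flat in the corner, loose one on top of mid on low (heights to 3 mm), each within 3 mm of snug against both fences and 0.03 rad of parallel to the long one, at rest; walnut blank, mallet and tin within 15 mm of their starts (x of blank_low in the frame of jig between 0.012 and 0.018 m and y of blank_low in the frame of jig between 0.007 and 0.013 m and z of blank_low in the frame of jig between 0.009 and 0.015 m and angle between the y axis of each of blank_low, blank_mid, blank_loose and the y axis of jig, either way round below 0.03 rad and linear speed of each of blank_low, blank_mid, blank_loose below 0.02 m/s and x of blank_mid in the frame of jig between 0.012 and 0.018 m and y of blank_mid in the frame of jig between 0.007 and 0.013 m and z of blank_mid in the frame of jig between 0.027 and 0.033 m and x of blank_loose in the frame of jig between 0.012 and 0.018 m and y of blank_loose in the frame of jig between 0.007 and 0.013 m and z of blank_loose in the frame of jig between 0.045 and 0.051 m and distance of each of blank_walnut, mallet, wax_tin from where it was at the start of the episode below 0.015 m); the robot touches nothing.
It fails at once if the walnut blank, the mallet or the wax tin is moved by more than 15 mm (distance of any of blank_walnut, mallet, wax_tin from where it was at the start of the episode above 0.015 m).
It fails at once if the loose light blank is dropped: it moves faster than 0.5 m/s while no finger touches it (linear speed of blank_loose above 0.5 m/s and contact force between the fingers and blank_loose below 0.05 N).
It also fails if it takes over 69 s, if anything falls off the work surface, if the arm or the gripper's body presses on something with over 40 N, if the wrist force passes 120 N, or if a joint passes its speed limit or range.

## Working session

There is one attempt and no reset: what is moved stays moved. The work goes in short steps, Python scripts to look and compute and a tool call to move; the robot and the scene stay as the last step left them, time stands still between calls to the robot, and variables do not carry over. Pictures are saved under pics/ and viewed, at most 10 in all, crops included, and the job is handed in when it is done.

Besides the shell and the picture viewer there is one more tool, called after "Request:" as name(argument=value, ...) on one line, values as JSON. send_rows: Moves the arm, as the interface text tells. Its arguments: {"type":"object","properties":{"increments":{"type":"array"},"newtons":{"type":"number"}},"required":["increments"]}

```bash
mkdir -p pics
python3 - <<'E'
from rig import robot
import cv2,numpy as np
for n in("scene","top"):
    c=robot.camera(n); cv2.imwrite(f"pics/{n}0.png",c["image"][:,:,::-1]); np.savez(f"{n}0.npz",**c)
    print(n,c["fx"],c["cx"],c["cy"],(-c["R"].T@c["t"]).round(3),c["R"].round(2).tolist())
o=robot.get_obs();print({k:np.round(v,3) for k,v in o.items()})
E
```

```text
scene 418.74393702100895 317.3311847901832 204.12729009344753 [1.159 0.673 0.834] [[-0.67, 0.74, 0.02], [0.49, 0.45, -0.75], [-0.56, -0.49, -0.67]]
top 388.8807601792845 328.90926189424675 197.6000831539611 [0.344 0.125 1.066] [[-0.01, -1.0, -0.0], [-0.99, 0.01, -0.14], [0.14, 0.0, -0.99]]
{'time': np.float64(0.1), 'q': array([ 1.028,  0.528,  1.434,  0.   ,  1.181, -0.178]), 'joint_velocities': array([ 0.001, -0.003, -0.003,  0.001,  0.002, -0.001]), 'joint_torque': array([  0.   , -44.098, -17.715,   0.063,   0.053,  -0.   ]), 'position': array([0.223, 0.583, 0.23 ]), 'tool_rot': array([ 0.181,  0.983, -0.001, -0.   ]), 'ft_force': array([-0.313, -0.447, -0.784]), 'moment': array([-0.037, -0.039,  0.02 ]), 'grip_force': np.float64(0.0), 'grip_width': np.float64(0.087)}
```

View pics/top0.png

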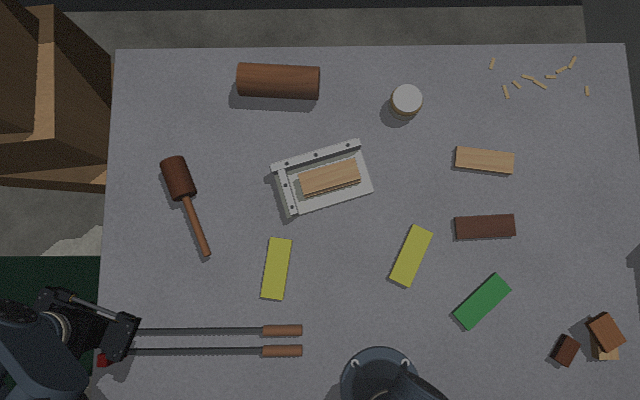

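View pics/scene0.png

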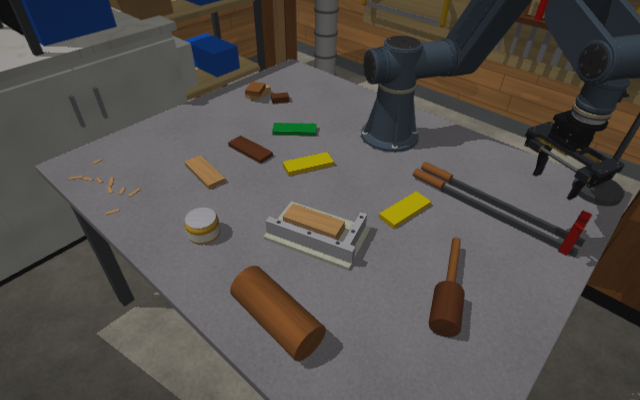

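The top view shows the jig around (322,177), with its long fence on the upper side and its short fence on the left. The pile is at (330,177), the loose light blank at (484,160), the walnut at (485,227), the tin at (406,100) and the mallet at (180,190). The scene view shows the same layout.

```bash
cat > h.py <<'E'
import numpy as np,cv2
def ray(c,uv,z):
    uv=np.asarray(uv,float).reshape(-1,2)
    d=np.c_[(uv[:,0]-c["cx"])/c["fx"],(uv[:,1]-c["cy"])/c["fy"],np.ones(len(uv))]@c["R"]
    o=-c["R"].T@c["t"]; return o+d*((z-o[2])/d[:,2])[:,None]
def cloud(c):
    v,u=np.mgrid[0:400,0:640]; r=c["range_z"]
    p=np.stack([(u-c["cx"])/c["fx"]*r,(v-c["cy"])/c["fy"]*r,r],-1)-c["t"]
    return p@c["R"]
def rect(m,c,z,roi):
    k=np.zeros_like(m,np.uint8);x0,y0,x1,y1=roi;k[y0:y1,x0:x1]=m[y0:y1,x0:x1]
    cs,_=cv2.findContours(k,0,cv2.CHAIN_APPROX_NONE);ct=max(cs,key=cv2.contourArea)
    P=ray(c,ct.reshape(-1,2),z)[:,:2]
    (x,y),(w,h),a=cv2.minAreaRect((P*1000).astype(np.float32))
    if w>h: a+=90;w,h=h,w
    # a: direction of short axis deg; long axis a+90 ; report turn of length from +y
    a=(a+90)%180-90
    return np.round([x,y,w,h,a],1),ct
E
python3 - <<'E'
from h import *
c=dict(np.load("top0.npz"));hsv=cv2.cvtColor(c["image"],cv2.COLOR_RGB2HSV);H,S,V=cv2.split(hsv);P=cloud(c)
for n,(u,v) in dict(loose=(484,160),pile=(330,177),waln=(485,227),fenceL=(318,153),base=(345,200)).items(): print(n,hsv[v,u],P[v,u].round(3))
wood=((H>5)&(H<25)&(S>60)&(V>100))
print("loose",rect(wood,c,.018,(440,130,530,190))[0]);print("pile",rect(wood,c,.048,(285,145,375,210))[0])
br=((H<25)&(S>60)&(V<110));print("waln",rect(br,c,.018,(440,200,530,250))[0])
z=P[...,2];f=((z>.051)&(z<.066)&(S<50))
m=f.copy();m[:140]=0;m[225:]=0;m[:,:265]=0;m[:,385:]=0
print("fence L",rect(m,c,.058,(265,130,385,225))[0])
Q=P[m][:,:2];print(len(Q),np.median(z[m]))
j=((S<50)&(V>120));print("jig light",rect(j,c,.012,(262,130,385,225))[0])
cv2.imwrite("pics/z.png",cv2.resize(c["image"][130:225,255:385,::-1],None,fx=6,fy=6,interpolation=cv2.INTER_CUBIC))
E
```

```text
loose [ 17  86 140] [ 0.594 -0.302  0.022]
pile [ 16  90 142] [0.546 0.122 0.049]
waln [  9 101  81] [ 0.411 -0.293  0.018]
fenceL [ 30   3 149] [0.61  0.154 0.057]
base [ 23  10 105] [0.49  0.082 0.007]
loose [ 597.7 -304.    58.7  158.7   -8.2]
pile [549.9 125.8  58.5 159.1  15.6]
waln [ 413.6 -293.2   59.   159.3    2.5]
fence L [546.6 144.  145.2 248.9  16.9]
1075 0.057578648703112585
jig light [555.2 143.1 160.5 263.8  16.7]
```

View pics/z.png

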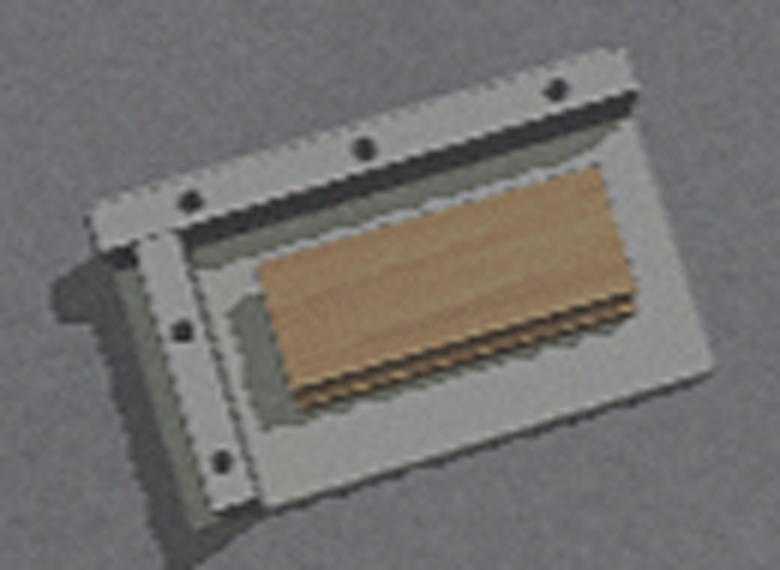

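Request:
send_rows(increments=[0,0,-0.052,1.45,-3.4,0,1,0,0,-0.052,1.45,-3.4,0,1,0,0,-0.052,1.45,-3.4,0,1,0,0,-0.052,1.45,-3.4,0,1,0,0,-0.052,1.45,-3.4,0,1,0,0,-0.052,1.45,-3.4,0,1,0,0,-0.052,1.45,-3.4,0,1,0,0,-0.052,1.45,-3.4,0,1,0,0,-0.052,1.45,-3.4,0,1,0,0,-0.052,1.45,-3.4,0,1,0,0,-0.052,1.45,-3.4,0,1,0,0,-0.052,1.45,-3.4,0,1,0,0,-0.052,1.45,-3.4,0,1,0,0,-0.052,1.45,-3.4,0,1,0,0,-0.052,1.45,-3.4,0,1,0,0,-0.052,1.45,-3.4,0,1,0,0,-0.052,1.45,-3.4,0,1,0,0,-0.052,1.45,-3.4,0,1,0,0,-0.052,1.45,-3.4,0,1,0,0,-0.052,1.45,-3.4,0,1])

```text
time: 1.77
position: [0.513, -0.0979, 0.2302]
tool_rot: [0.647, 0.762, -0.0, -0.0]
ft_force: [0.1, 0.6, -0.4]
grip_width: 0.0871
grip_force: 0.0
```

Request:
send_rows(increments=[0,0,-0.052,1.45,-3.4,0,1,0,0,-0.052,1.45,-3.4,0,1,0,0,-0.052,1.45,-3.4,0,1,0,0,-0.052,1.45,-3.4,0,1,0,0,-0.052,1.45,-3.4,0,1,0,0,-0.052,1.45,-3.4,0,1,0,0,0,0,0,-3,1,0,0,0,0,0,-3,1,0,0,0,0,0,-3,1,0,0,0,0,0,0,1,0,0,0,0,0,0,1])

```text
time: 2.68
position: [0.5985, -0.2992, 0.1384]
tool_rot: [0.757, 0.654, -0.001, -0.003]
ft_force: [0.0, 1.6, 1.4]
grip_width: 0.087
grip_force: 0.0
```

```bash
cat > st.py <<'E'
from h import *
from rig import robot
from scipy.spatial.transform import Rotation as R
def st():
    o=robot.get_obs();M=R.from_quat(o["tool_rot"]).as_matrix()
    p=np.array(o["position"])*1000
    th=np.radians(16.9);d=p[:2]-[553.8,146.2]
    print("t",round(o["time"],2),"pos",p.round(1),"closing deg",np.degrees(np.arctan2(M[1,1],M[0,1])).round(2),"z",M[:,2].round(3),"F",np.round(o["ft_force"],1),"w",round(o["grip_width"]*1000,1),"gf",round(o["grip_force"],1),"q6",round(o["q"][5],2))
    print("jig xy",np.round([d[0]*np.cos(th)+d[1]*np.sin(th),-d[0]*np.sin(th)+d[1]*np.cos(th)],1))
if __name__=="__main__": st()
E
python3 st.py
python3 - <<'E'
from h import *
from rig import robot
c=robot.camera("scene");H,S,V=cv2.split(cv2.cvtColor(c["image"],cv2.COLOR_RGB2HSV))
cv2.imwrite("pics/s1.png",cv2.resize(c["image"][90:270,130:400,::-1],None,fx=2.9,fy=2.9))
E
```

```text
t 2.68 pos [ 598.5 -299.2  138.4] closing deg -8.37 z [-0.005  0.003 -1.   ] F [0.  1.6 1.4] w 87.0 gf 0.0 q6 -0.48
jig xy [ -86.7 -439.1]
```

View pics/s1.png

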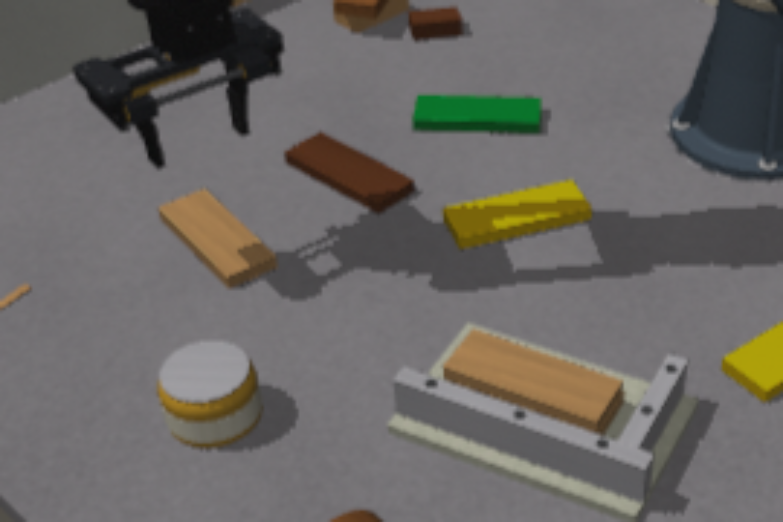

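The gripper hangs above the loose blank (crop about (215,235)), its fingers astride the width. The walnut is well clear, so I'm going down.

Request:
send_rows(increments=[0,0,0,0,-0.25,-3,1,0,0,0,0,-0.25,-3,1,0,0,0,0,0,-3,1,0,0,0,0,0,-2,1,0,0,0,0,0,-1,1,0,0,0,0,0,-0.4,1,0,0,0,0,0,0,1,0,0,0,0,0,0,0.5,0,0,0,0,0,0,0.5,0,0,0,0,0,0,0.5,0,0,0,0,0,0,0.5,0,0,0,0,0,0,0.5], newtons=25)

```text
time: 3.73
position: [0.5997, -0.3052, 0.0174]
tool_rot: [0.757, 0.654, -0.0, -0.0]
ft_force: [-2.0, -0.3, 1.5]
grip_width: 0.0615
grip_force: 0.8
```

```bash
python3 st.py
```

```text
t 3.73 pos [ 599.7 -305.2   17.4] closing deg -8.35 z [-0. -0. -1.] F [-2.  -0.3  1.5] w 61.5 gf 0.8 q6 -0.49
jig xy [ -87.3 -445.3]
```

Request:
send_rows(increments=[0,0,0,0,0,-0.3,0.8,0,0,0,0,0,-0.1,0.8,0,0,0,0,0,0,0.5,0,0,0,0,0,0,0,0,0,0,0,0,0,0,0,0,0,0,0,0,0,0,0,0,0,0,0,0,0,0,0,0,0,0,0,0,0,0,0,0,1,0,0,0,0,0,0,2,0,0,0,0,0,0,3,0,0,0,0,0,0,3,0,0,0,0,0,0,3,0,0,0,0,0,0,0,0], newtons=30)

```text
time: 4.9
position: [0.6038, -0.3077, 0.1405]
tool_rot: [0.757, 0.654, 0.002, 0.007]
ft_force: [0.9, 0.6, -0.0]
grip_width: 0.0596
grip_force: 30.0
```

```bash
python3 st.py
```

```text
t 4.9 pos [ 603.8 -307.7  140.5] closing deg -8.35 z [ 0.011 -0.008 -1.   ] F [ 0.9  0.6 -0. ] w 59.6 gf 30.0 q6 -0.49
jig xy [ -84.1 -448.8]
```

Request:
send_rows(increments=[0,0,0.031,-0.37,3.08,0,0,0,0,0.031,-0.37,3.08,0,0,0,0,0.031,-0.37,3.08,0,0,0,0,0.031,-0.37,3.08,0,0,0,0,0.031,-0.37,3.08,0,0,0,0,0.031,-0.37,3.08,0,0,0,0,0.031,-0.37,3.08,0,0,0,0,0.031,-0.37,3.08,0,0,0,0,0.031,-0.37,3.08,0,0,0,0,0.031,-0.37,3.08,0,0,0,0,0.031,-0.37,3.08,0,0,0,0,0.031,-0.37,3.08,0,0,0,0,0.031,-0.37,3.08,0,0,0,0,0.031,-0.37,3.08,0,0,0,0,0,0,0,0,0,0,0,0,0,0,0,0,0,0,0,0,0,0,0,0,0,0,0,0,0,0,0])

```text
validation failed for argument at $.in...
```

```bash
python3 st.py
python3 - <<'E'
from h import *
from rig import robot
c=robot.camera("top")
cv2.imwrite("pics/t2.png",cv2.resize(c["image"][100:260,240:420,::-1],None,fx=3.7,fy=3.7))
H,S,V=cv2.split(cv2.cvtColor(c["image"],cv2.COLOR_RGB2HSV));wood=((H>5)&(H<25)&(S>60)&(V>100)).astype(np.uint8)
P=cloud(c);z=P[...,2];m=wood.astype(bool)&(z>.10)&(z<.15);print(m.sum(),np.median(z[m]) if m.any() else 0)
if m.any():
    Q=ray(c,np.argwhere(m)[:,::-1],np.median(z[m]))[:,:2]; r=cv2.minAreaRect((Q*1000).astype(np.float32));print(r)
E
```

```text
t 4.9 pos [ 603.8 -307.7  140.5] closing deg -8.35 z [ 0.011 -0.008 -1.   ] F [ 0.9  0.6 -0. ] w 59.6 gf 30.0 q6 -0.49
jig xy [ -84.1 -448.8]
0 0
```

View pics/t2.png

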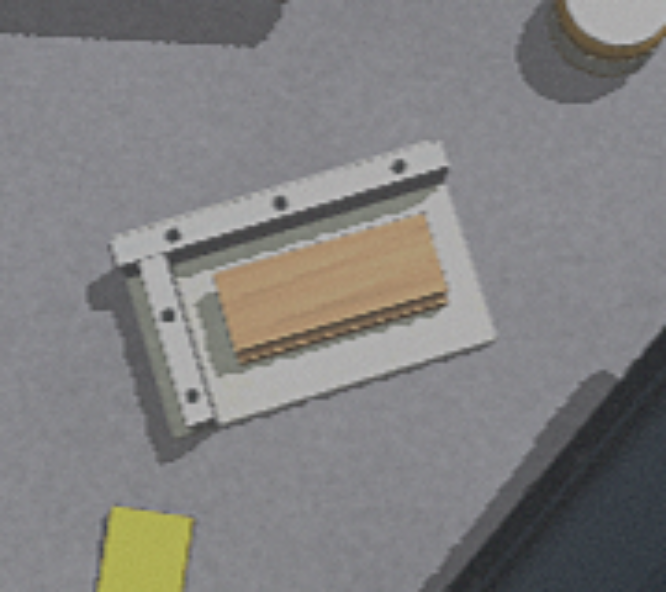

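The call was refused because I miscounted the numbers, and nothing moved. The picture shows the jig and pile as before, pile centre at about (330,290) in the crop. I'll resend it.

Request:
send_rows(increments=[0,0,0.031,-0.37,3.08,0,0,0,0,0.031,-0.37,3.08,0,0,0,0,0.031,-0.37,3.08,0,0,0,0,0.031,-0.37,3.08,0,0,0,0,0.031,-0.37,3.08,0,0,0,0,0.031,-0.37,3.08,0,0,0,0,0.031,-0.37,3.08,0,0,0,0,0.031,-0.37,3.08,0,0,0,0,0.031,-0.37,3.08,0,0,0,0,0.031,-0.37,3.08,0,0,0,0,0.031,-0.37,3.08,0,0,0,0,0.031,-0.37,3.08,0,0,0,0,0.031,-0.37,3.08,0,0,0,0,0.031,-0.37,3.08,0,0,0,0,0,0,0,0,0,0,0,0,0,0,0,0,0,0,0,0,0,0,0,0])

```text
validation failed for argument at $.in...
```

```bash
python3 st.py
python3 - <<'E'
from h import *
from rig import robot
c=robot.camera("top")
H,S,V=cv2.split(cv2.cvtColor(c["image"],cv2.COLOR_RGB2HSV));wood=((H>5)&(H<25)&(S>60)&(V>100))
P=cloud(c);z=P[...,2];m=wood&(z>.10)&(z<.16);print(m.sum())
if m.any():
    Q=ray(c,np.argwhere(m)[:,::-1],np.median(z[m]))[:,:2]; print(np.median(z[m]),cv2.minAreaRect((Q*1000).astype(np.float32)))
E
```

```text
t 4.95 pos [ 602.5 -306.9  137.7] closing deg -8.36 z [ 0.008 -0.006 -1.   ] F [ 0.2  0.2 -2.2] w 59.9 gf 30.0 q6 -0.49
jig xy [ -85.1 -447.7]
0
```

Request:
send_rows(increments=[0,0,0.031,-0.37,3.08,0,0,0,0,0.031,-0.37,3.08,0,0,0,0,0.031,-0.37,3.08,0,0,0,0,0.031,-0.37,3.08,0,0,0,0,0.031,-0.37,3.08,0,0,0,0,0.031,-0.37,3.08,0,0,0,0,0.031,-0.37,3.08,0,0,0,0,0.031,-0.37,3.08,0,0,0,0,0.031,-0.37,3.08,0,0,0,0,0.031,-0.37,3.08,0,0,0,0,0.031,-0.37,3.08,0,0,0,0,0.031,-0.37,3.08,0,0,0,0,0.031,-0.37,3.08,0,0,0,0,0.031,-0.37,3.08,0,0])

```text
time: 6.17
position: [0.5463, 0.1275, 0.1311]
tool_rot: [0.598, 0.802, -0.001, -0.002]
ft_force: [0.4, 0.1, -1.4]
grip_width: 0.0598
grip_force: 30.0
```

Request:
send_rows(increments=[0,0,0,0,0,0,0,0,0,0,0,0,0,0,0,0,0,0,0,0,0])

```text
time: 6.42
position: [0.5474, 0.1258, 0.1316]
tool_rot: [0.598, 0.801, -0.001, -0.001]
ft_force: [0.3, -0.2, -0.9]
grip_width: 0.0601
grip_force: 30.0
```

```bash
python3 st.py
python3 - <<'E'
from h import *
from rig import robot
c=robot.camera("top")
H,S,V=cv2.split(cv2.cvtColor(c["image"],cv2.COLOR_RGB2HSV));wood=((H>5)&(H<25)&(S>60)&(V>100))
P=cloud(c);z=P[...,2];m=wood&(z>.10)&(z<.16);print(m.sum())
if m.any():
    Q=ray(c,np.argwhere(m)[:,::-1],np.median(z[m]))[:,:2]; print(np.median(z[m]),cv2.minAreaRect((Q*1000).astype(np.float32)))
E
```

```text
t 6.42 pos [547.4 125.8 131.6] closing deg 16.53 z [-0.002 -0.001 -1.   ] F [ 0.3 -0.2 -0.9] w 60.1 gf 30.0 q6 -0.26
jig xy [-12.1 -17.7]
20
0.13710055566768142 ((581.9791259765625, 76.70106506347656), (12.293970108032227, 7.551273822784424), 89.32068634033203)
```

Request:
send_rows(increments=[0,0,0,0,0,-2,0,0,0,0,0,0,-2,0,0,0,0,0,0,-1.5,0,0,0,0,0,0,-0.8,0,0,0,0,0,0,-0.3,0,0,0,0,0,0,0,0,0,0,0,0,0,0,0])

```text
time: 7.05
position: [0.5488, 0.1255, 0.067]
tool_rot: [0.599, 0.801, 0.0, 0.0]
ft_force: [0.2, 0.0, -0.6]
grip_width: 0.0594
grip_force: 30.0
```

Request:
send_rows(increments=[0,0,0,0,0,-0.1,0,0,0,0,0,0,-0.1,0,0,0,0,0,0,-0.1,0,0,0,0,0,0,0,0])

```text
time: 7.38
position: [0.5483, 0.1262, 0.0639]
tool_rot: [0.598, 0.801, 0.0, 0.0]
ft_force: [-0.3, -0.1, -1.0]
grip_width: 0.06
grip_force: 30.0
```

Request:
send_rows(increments=[0,0,0,0,0,-0.1,0,0,0,0,0,0,-0.1,0,0,0,0,0,0,0,0])

```text
time: 7.63
position: [0.548, 0.1261, 0.0614]
tool_rot: [0.598, 0.801, -0.0, -0.0]
ft_force: [-0.9, 0.3, -2.0]
grip_width: 0.0595
grip_force: 30.0
```

Request:
send_rows(increments=[0,0,0,0,0,-0.1,0,0,0,0,0,0,-0.1,0,0,0,0,0,0,0,0])

```text
time: 7.88
position: [0.5482, 0.1261, 0.0602]
tool_rot: [0.598, 0.801, 0.0, 0.0]
ft_force: [-1.1, 0.9, 3.9]
grip_width: 0.0601
grip_force: 30.0
```

Request:
send_rows(increments=[0,0,0,0,0,0,0.72,0,0,0,0,0,0,0.76,0,0,0,0,0,0,0.76,0,0,0,0,0,0,0.76,0,0,0,0,0,0.5,0.76,0,0,0,0,0,1.5,0.76,0,0,0,0,0,3,0.76,0,0,0,0,0,3,0.76])

```text
time: 8.55
position: [0.5471, 0.126, 0.1395]
tool_rot: [0.598, 0.801, -0.001, -0.001]
ft_force: [0.6, -0.5, -0.7]
grip_width: 0.0661
grip_force: 0.0
```

```bash
python3 st.py
```

```text
t 8.55 pos [547.1 126.  139.5] closing deg 16.49 z [-0.003 -0.    -1.   ] F [ 0.6 -0.5 -0.7] w 66.1 gf 0.0 q6 -0.26
jig xy [-12.3 -17.4]
```

Request:
send_rows(increments=[0,0,-0.12,-0.49,-0.13,0,0.9,0,0,-0.12,-0.49,-0.13,0,0.9,0,0,-0.12,-0.49,-0.13,0,0.9,0,0,-0.12,-0.49,-0.13,0,0.9,0,0,-0.12,-0.49,-0.13,0,0.9,0,0,-0.12,-0.49,-0.13,0,0.9,0,0,-0.12,-0.49,-0.13,0,0.9,0,0,-0.12,-0.49,-0.13,0,0.9,0,0,-0.12,-0.49,-0.13,0,0.9,0,0,-0.12,-0.49,-0.13,0,0.9,0,0,-0.12,-0.49,-0.13,0,0.9,0,0,-0.12,-0.49,-0.13,0,0.9,0,0,-0.12,-0.49,-0.13,0,0.9,0,0,0,0,0,0,0.9])

```text
time: 9.72
position: [0.4832, 0.1091, 0.1397]
tool_rot: [0.989, 0.148, -0.001, -0.0]
ft_force: [-0.4, -0.7, -0.2]
grip_width: 0.0778
grip_force: 0.0
```

```bash
python3 st.py
python3 - <<'E'
from h import *
from rig import robot
c=robot.camera("scene");d=robot.camera("top")
a=cv2.resize(c["image"][170:280,230:390,::-1],(640,440));b=cv2.resize(d["image"][130:230,255:400,::-1],None,fx=4,fy=4)
cv2.imwrite("pics/s3.png",a);cv2.imwrite("pics/t3.png",b)
E
```

```text
t 9.72 pos [483.2 109.1 139.7] closing deg -73.0 z [-0.001 -0.    -1.   ] F [-0.4 -0.7 -0.2] w 77.8 gf 0.0 q6 1.27
jig xy [-78.3 -15. ]
```

View pics/s3.png

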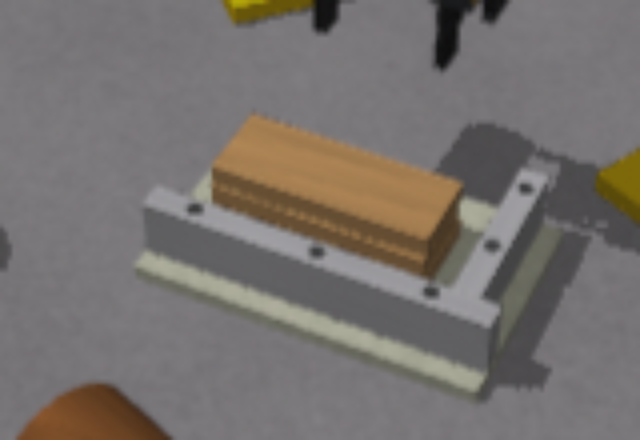

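The third blank lies flat on the pile, spanning about (210–460, 115–270) in the crop, with clear gaps to both fences. Next I'll go down behind the pile.

Request:
send_rows(increments=[0,0,0,0,0,-3,0.9,0,0,0,0,0,-3,0.9,0,0,0,0,0,-3,0.9,0,0,0,0,0,-1.5,0.9,0,0,0,0,0,-0.7,0.9,0,0,0,0,0,0,0.9,0,0,0,0,0,0,0.9])

```text
time: 10.4
position: [0.485, 0.1092, 0.0277]
tool_rot: [0.989, 0.149, 0.0, 0.0]
ft_force: [0.2, -0.1, 1.3]
grip_width: 0.0785
grip_force: 0.0
```

```bash
python3 st.py
```

```text
t 10.4 pos [485.  109.2  27.7] closing deg -72.81 z [ 0.001  0.    -1.   ] F [ 0.2 -0.1  1.3] w 78.5 gf 0.0 q6 1.27
jig xy [-76.5 -15.4]
```

Request:
send_rows(increments=[0,0,0,0.38,0.12,-0.2,0.9,0,0,0,0.38,0.12,0,0.9,0,0,0,0.38,0.12,0,0.9,0,0,0,0.38,0.12,0,0.9,0,0,0,0.38,0.12,0,0.9,0,0,0,0.38,0.12,0,0.9,0,0,0,0.38,0.12,0,0.9,0,0,0,0.38,0.12,0,0.9,0,0,0,0.38,0.12,0,0.9,0,0,0,0.38,0.12,0,0.9,0,0,0,0,0,0,0.9])

```text
time: 11.32
position: [0.5213, 0.1214, 0.0254]
tool_rot: [0.989, 0.149, -0.001, -0.0]
ft_force: [-2.8, 1.0, 0.7]
grip_width: 0.0784
grip_force: 1.2
```

```bash
python3 st.py
```

```text
t 11.32 pos [521.3 121.4  25.4] closing deg -72.86 z [-0.003  0.    -1.   ] F [-2.8  1.   0.7] w 78.4 gf 1.2 q6 1.29
jig xy [-38.3 -14.3]
```

Request:
send_rows(increments=[0,0,0,0.29,0.09,0,0.9,0,0,0,0.29,0.09,0,0.9,0,0,0,0.29,0.09,0,0.9,0,0,0,0,0,0,0.9])

```text
time: 11.65
position: [0.5279, 0.1236, 0.0253]
tool_rot: [0.989, 0.149, -0.004, -0.0]
ft_force: [-6.6, -2.5, 6.6]
grip_width: 0.0785
grip_force: 3.6
```

Request:
send_rows(increments=[0,0,0,0.19,0.06,0,0.9,0,0,0,0.19,0.06,0,0.9,0,0,0,0,0,0,0.9])

```text
time: 11.9
position: [0.529, 0.1242, 0.0253]
tool_rot: [0.989, 0.149, -0.007, -0.0]
ft_force: [-10.6, -4.9, 9.2]
grip_width: 0.0783
grip_force: 5.9
```

```bash
python3 st.py
```

```text
t 11.9 pos [529.  124.2  25.3] closing deg -72.83 z [-0.013 -0.002 -1.   ] F [-10.6  -4.9   9.2] w 78.3 gf 5.9 q6 1.3
jig xy [-30.1 -13.9]
```

Run:
```python
from h import *
from rig import robot
c=robot.camera("scene");d=robot.camera("top")
a=cv2.resize(c["image"][180:270,255:375,::-1],(480,360),interpolation=2);b=cv2.resize(d["image"][135:225,262:382,::-1],(480,360)  ,interpolation=2)
a=cv2.resize(a,(396,297));b=cv2.resize(b,(396,297));cv2.imwrite("pics/p4.png",cv2.hconcat([a,b]))
```

```text
(no output)
```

View pics/p4.png

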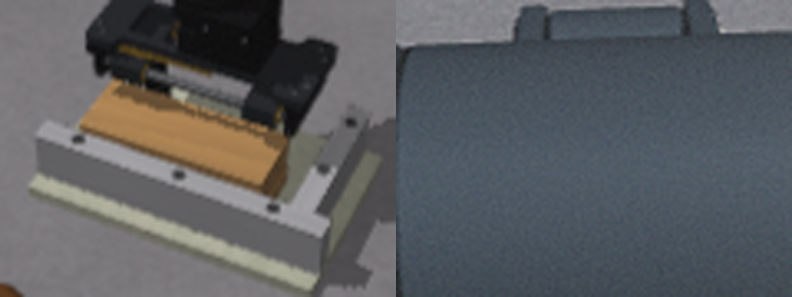

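The scene half shows the pile against or nearly against the long fence, with the top blank's near edge at (80–265, 130–185). The top view is hidden by the arm. I'll press a little more.

Request:
send_rows(increments=[0,0,0,0.19,0.06,0,0.9,0,0,0,0.19,0.06,0,0.9,0,0,0,0,0,0,0.9])

```text
time: 12.25
position: [0.5305, 0.125, 0.0253]
tool_rot: [0.989, 0.149, -0.009, -0.0]
ft_force: [-14.6, -6.8, 13.1]
grip_width: 0.0784
grip_force: 7.6
```

```bash
python3 st.py
```

```text
t 12.25 pos [530.5 125.   25.3] closing deg -72.81 z [-0.018 -0.003 -1.   ] F [-14.6  -6.8  13.1] w 78.4 gf 7.6 q6 1.3
jig xy [-28.4 -13.6]
```

Request:
send_rows(increments=[0,0,0,-0.8,-0.24,0,0.9,0,0,0,-1.6,-0.48,0,0.9,0,0,0,-1.4,-0.42,0,0.9,0,0,0,0,0,3.5,0.9,0,0,0,0,0,4,0.9,0,0,0,0,0,4,0.9])

```text
time: 12.75
position: [0.5012, 0.1149, 0.1411]
tool_rot: [0.989, 0.149, 0.0, -0.0]
ft_force: [1.6, 0.6, 0.2]
grip_width: 0.0784
grip_force: 0.0
```

Request:
send_rows(increments=[0,0,0.12,0.82,-0.76,0,0.35,0,0,0.12,0.82,-0.76,0,0.35,0,0,0.12,0.82,-0.76,0,0.35,0,0,0.12,0.82,-0.76,0,0.35,0,0,0.12,0.82,-0.76,0,0.35,0,0,0.12,0.82,-0.76,0,0.35,0,0,0.12,0.82,-0.76,0,0.35,0,0,0.12,0.82,-0.76,0,0.35,0,0,0.12,0.82,-0.76,0,0.35,0,0,0.12,0.82,-0.76,0,0.35,0,0,0.12,0.82,-0.76,0,0.35,0,0,0.12,0.82,-0.76,0,0.35,0,0,0.12,0.82,-0.76,0,0.35,0,0,0,0,0,0,0.35,0,0,0,0,0,0,0.35])

```text
time: 14.0
position: [0.6083, 0.0158, 0.1406]
tool_rot: [0.6, 0.8, 0.001, 0.001]
ft_force: [-0.0, 0.5, 0.2]
grip_width: 0.0305
grip_force: 0.0
```

```bash
python3 st.py
cat > look.py <<'E'
from h import *
from rig import robot
import sys
c=robot.camera("scene");d=robot.camera("top")
H,S,V=cv2.split(cv2.cvtColor(d["image"],cv2.COLOR_RGB2HSV));wood=((H>5)&(H<25)&(S>60)&(V>90))
r=rect(wood,d,.066,(285,135,375,210))[0];print("loose top",r)
th=np.radians(16.9);e=r[:2]-[553.8,146.2];print("jig",e@[np.cos(th),np.sin(th)],e@[-np.sin(th),np.cos(th)])
a=cv2.resize(c["image"][180:270,255:375,::-1],(396,297),interpolation=2);b=cv2.resize(d["image"][135:225,262:382,::-1],(396,297),interpolation=2)
cv2.imwrite(sys.argv[1],cv2.hconcat([a,b]))
E
python3 look.py pics/p5.png
```

```text
t 14.0 pos [608.3  15.8 140.6] closing deg 16.28 z [ 0.002  0.    -1.   ] F [-0.   0.5  0.2] w 30.5 gf 0.0 q6 -0.44
jig xy [  14.2 -140.6]
loose top [578.  113.9  58.3 116.4  16.9]
jig 13.765207880970593 -37.94007185013842
```

View pics/p5.png

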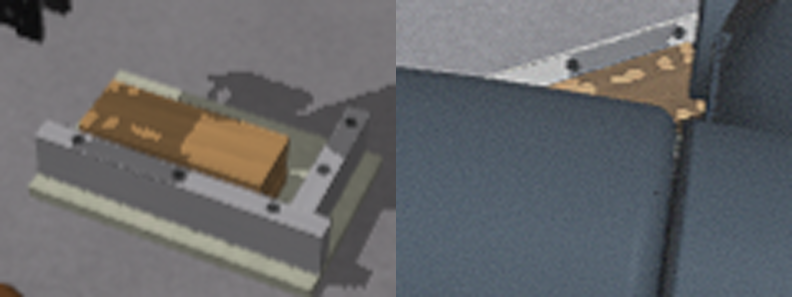

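The scene half shows the top blank along the long fence, with about 28 mm of gap left to the short fence (near (290,165)). I'll go down at the end of the pile and push along it.

Request:
send_rows(increments=[0,0,0,-0.4,-0.12,-3,0.35,0,0,0,-0.4,-0.12,-3,0.35,0,0,0,0,0,-3,0.35,0,0,0,0,0,-1.8,0.35,0,0,0,0,0,-0.7,0.35,0,0,0,0,0,0,0.35,0,0,0,0,0,0,0.35])

```text
time: 14.68
position: [0.5996, 0.014, 0.026]
tool_rot: [0.598, 0.801, 0.0, 0.0]
ft_force: [0.1, -0.3, 0.3]
grip_width: 0.0304
grip_force: 0.0
```

```bash
python3 st.py
```

```text
t 14.68 pos [599.6  14.   26. ] closing deg 16.48 z [ 0.001 -0.    -1.   ] F [ 0.1 -0.3  0.3] w 30.4 gf 0.0 q6 -0.45
jig xy [   5.4 -139.8]
```

Push about 40 mm first, then in small steps.

Request:
send_rows(increments=[0,0,0,-0.12,0.38,0,0.35,0,0,0,-0.12,0.38,0,0.35,0,0,0,-0.12,0.38,0,0.35,0,0,0,-0.12,0.38,0,0.35,0,0,0,-0.12,0.38,0,0.35,0,0,0,-0.12,0.38,0,0.35,0,0,0,-0.12,0.38,0,0.35,0,0,0,-0.12,0.38,0,0.35,0,0,0,-0.12,0.38,0,0.35,0,0,0,-0.12,0.38,0,0.35,0,0,0,0,0,0,0.35])

```text
time: 15.6
position: [0.5873, 0.0521, 0.0256]
tool_rot: [0.598, 0.801, 0.0, 0.0]
ft_force: [0.5, -1.0, 0.6]
grip_width: 0.0306
grip_force: 0.4
```

Request:
send_rows(increments=[0,0,0,-0.09,0.29,0,0.35,0,0,0,-0.09,0.29,0,0.35,0,0,0,-0.09,0.29,0,0.35,0,0,0,0,0,0,0.35])

```text
time: 15.93
position: [0.5845, 0.0609, 0.0256]
tool_rot: [0.598, 0.801, 0.0, -0.0]
ft_force: [0.9, -1.4, 0.4]
grip_width: 0.0303
grip_force: 0.7
```

```bash
python3 st.py
```

```text
t 15.93 pos [584.5  60.9  25.6] closing deg 16.5 z [ 0.  0. -1.] F [ 0.9 -1.4  0.4] w 30.3 gf 0.7 q6 -0.37
jig xy [  4.6 -90.5]
```

Request:
send_rows(increments=[0,0,0,-0.06,0.19,0,0.35,0,0,0,-0.06,0.19,0,0.35,0,0,0,0,0,0,0.35])

```text
time: 16.18
position: [0.5835, 0.0645, 0.0256]
tool_rot: [0.598, 0.801, 0.0, 0.0]
ft_force: [1.1, -2.4, 0.4]
grip_width: 0.0305
grip_force: 0.9
```

Request:
send_rows(increments=[0,0,0,-0.06,0.19,0,0.35,0,0,0,-0.06,0.19,0,0.35,0,0,0,0,0,0,0.35])

```text
time: 16.43
position: [0.5823, 0.068, 0.0256]
tool_rot: [0.598, 0.801, -0.0, 0.0]
ft_force: [0.8, -3.1, 1.8]
grip_width: 0.0302
grip_force: 1.7
```

Request:
send_rows(increments=[0,0,0,-0.06,0.19,0,0.35,0,0,0,-0.06,0.19,0,0.35,0,0,0,0,0,0,0.35])

```text
time: 16.68
position: [0.5824, 0.0683, 0.0257]
tool_rot: [0.597, 0.802, -0.001, 0.002]
ft_force: [0.6, -15.3, -0.8]
grip_width: 0.0308
grip_force: 7.7
```

```bash
python3 st.py
```

```text
t 16.68 pos [582.4  68.3  25.7] closing deg 16.65 z [ 0.002 -0.005 -1.   ] F [  0.6 -15.3  -0.8] w 30.8 gf 7.7 q6 -0.36
jig xy [  4.7 -82.8]
```

The pile stopped hard against the short fence at tool y = -82.8, which puts its end at about -70, as expected. I'll back off and repeat the push against the long fence.

Request:
send_rows(increments=[0,0,0,0.2,-0.7,0,0.35,0,0,0,0.35,-1.15,0,0.35,0,0,0,0.3,-1,0,0.35,0,0,0,0,0,3.5,0.35,0,0,0,0,0,4,0.35,0,0,0,0,0,4,0.35])

```text
time: 17.18
position: [0.5885, 0.043, 0.1403]
tool_rot: [0.599, 0.801, -0.001, -0.002]
ft_force: [1.4, 0.7, -0.5]
grip_width: 0.0305
grip_force: 0.0
```

Request:
send_rows(increments=[0,0,-0.12,-0.82,0.72,0,0.9,0,0,-0.12,-0.82,0.72,0,0.9,0,0,-0.12,-0.82,0.72,0,0.9,0,0,-0.12,-0.82,0.72,0,0.9,0,0,-0.12,-0.82,0.72,0,0.9,0,0,-0.12,-0.82,0.72,0,0.9,0,0,-0.12,-0.82,0.72,0,0.9,0,0,-0.12,-0.82,0.72,0,0.9,0,0,-0.12,-0.82,0.72,0,0.9,0,0,-0.12,-0.82,0.72,0,0.9,0,0,-0.12,-0.82,0.72,0,0.9,0,0,-0.12,-0.82,0.72,0,0.9,0,0,-0.12,-0.82,0.72,0,0.9,0,0,0,0,0,0,0.9,0,0,0,0,0,0,0.9])

```text
time: 18.43
position: [0.4828, 0.137, 0.1406]
tool_rot: [0.989, 0.151, -0.0, -0.0]
ft_force: [-0.1, -0.4, 0.5]
grip_width: 0.0783
grip_force: 0.0
```

```bash
python3 st.py
```

```text
t 18.43 pos [482.8 137.  140.6] closing deg -72.67 z [-0.  0. -1.] F [-0.1 -0.4  0.5] w 78.3 gf 0.0 q6 1.32
jig xy [-70.6  11.8]
```

Request:
send_rows(increments=[0,0,-0.007,0,0,-3,0.9,0,0,0,0,0,-3,0.9,0,0,0,0,0,-3,0.9,0,0,0,0,0,-1.8,0.9,0,0,0,0,0,-0.7,0.9,0,0,0,0.38,0.12,0,0.9,0,0,0,0.76,0.24,0,0.9,0,0,0,0.76,0.24,0,0.9,0,0,0,0.76,0.24,0,0.9,0,0,0,0.57,0.18,0,0.9,0,0,0,0.38,0.12,0,0.9,0,0,0,0,0,0,0.9])

```text
time: 19.43
position: [0.521, 0.1487, 0.0263]
tool_rot: [0.989, 0.146, 0.002, 0.0]
ft_force: [0.7, 0.7, 0.2]
grip_width: 0.0784
grip_force: 0.0
```

Request:
send_rows(increments=[0,0,0,0.29,0.09,0,0.9,0,0,0,0.19,0.06,0,0.9,0,0,0,0,0,0,0.9])

```text
time: 19.68
position: [0.5229, 0.1497, 0.0255]
tool_rot: [0.989, 0.146, -0.001, -0.0]
ft_force: [-1.0, -1.3, 0.7]
grip_width: 0.0786
grip_force: 0.7
```

Request:
send_rows(increments=[0,0,0,0.19,0.06,0,0.9,0,0,0,0.19,0.06,0,0.9,0,0,0,0,0,0,0.9])

```text
time: 19.93
position: [0.5232, 0.1501, 0.0252]
tool_rot: [0.989, 0.146, -0.005, 0.0]
ft_force: [-6.9, -3.3, 5.8]
grip_width: 0.0781
grip_force: 3.8
```

```bash
python3 st.py
```

```text
t 19.93 pos [523.2 150.1  25.2] closing deg -73.21 z [-0.01  -0.002 -1.   ] F [-6.9 -3.3  5.8] w 78.1 gf 3.8 q6 1.35
jig xy [-28.2  12.6]
```

Request:
send_rows(increments=[0,0,0,0.19,0.06,0,0.9,0,0,0,0.19,0.06,0,0.9,0,0,0,0,0,0,0.9])

```text
time: 20.18
position: [0.5233, 0.1503, 0.025]
tool_rot: [0.989, 0.146, -0.009, 0.0]
ft_force: [-11.6, -7.6, 10.1]
grip_width: 0.0786
grip_force: 6.6
```

Request:
send_rows(increments=[0,0,0,-0.5,-0.15,0,0.9,0,0,0,-1.6,-0.48,0,0.9,0,0,0,-1.6,-0.48,0,0.9,0,0,0,0,0,3.5,0.9,0,0,0,0,0,4,0.9,0,0,0,0,0,4,0.9,0,0,0,0,-4,1,0.9,0,0,0,0,-4,1,0.9,0,0,0,0,-4,1,0.9,0,0,0,0,-4,1,0.9,0,0,0,0,-4,1,0.9,0,0,0,0,-4,1,0.9,0,0,0,0,-4,1,0.9,0,0,0,0,-4,1,0.9,0,0,0,0,-4,1,0.9,0,0,0,0,-4,0,0.9,0,0,0,0,-3,0,0.9,0,0,0,0,0,0,0.9])

```text
time: 21.68
position: [0.4956, -0.2964, 0.2312]
tool_rot: [0.99, 0.143, 0.002, 0.004]
ft_force: [1.0, -0.2, 0.0]
grip_width: 0.0784
grip_force: 0.0
```

```bash
python3 st.py; python3 look.py pics/p6.png
python3 - <<'E'
from h import *
from rig import robot
d=robot.camera("top");c0=dict(np.load("top0.npz"));H,S,V=cv2.split(cv2.cvtColor(d["image"],cv2.COLOR_RGB2HSV));z=cloud(d)[...,2]
m=(z>.051)&(z<.0625)&(S<50);print("fences",rect(m,d,.058,(265,130,385,225))[0])
w=(H>5)&(H<25)&(S>60)&(V>90);w[:135]=0;w[210:]=0;w[:,:285]=0;w[:,375:]=0
Z=z[w];print("top z pct",np.percentile(Z,[10,50,90]).round(4))
E
```

```text
t 21.68 pos [ 495.6 -296.4  231.2] closing deg -73.61 z [ 0.005 -0.006 -1.   ] F [ 1.  -0.2  0. ] w 78.4 gf 0.0 q6 0.55
jig xy [-184.3 -406.6]
loose top [564.3 158.5  59.1 159.2  16.9]
jig 13.622179613863386 8.716434051126932
fences [546.6 144.  145.2 248.9  16.9]
top z pct [0.0631 0.0656 0.068 ]
```

View pics/p6.png

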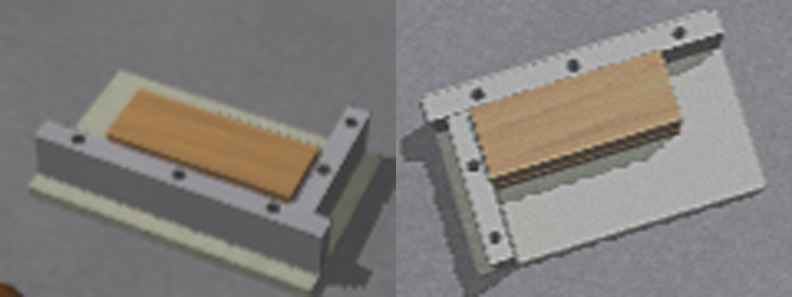

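Both halves show the pile flush in the corner. The top blank measures jig (13.6, 8.7) mm at the fence angle, with its top at z = 66 mm. The robot is clear, so I'm handing in.

```bash
python3 -c "
from rig import robot
print(robot.hand_in())"
```

```text
the job is handed in; nothing more can be done
None
```

I handed the job in at about 22 s; the hand-in gave no verdict. The three light blanks are stacked flat and pushed against both fences. In the last pictures the top one was within 1.5 mm of snug and parallel to the long fence. The lower two I judged only by eye and by how firmly the pushes stopped. I never went near the walnut, mallet or tin, but did not re-measure them.

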